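# Load a slide tray into the bench incubator through its gravity flap

## Task

Push the flat lidded slide tray along the bench and in through the gravity flap of the slide incubator, far enough that it lies wholly inside, then draw the fingers back out so that the flap falls shut behind it. Slide the tray flat on the bench all the way: do not pick it up or tip it. Leave everything else on the bench where it stands.

Things in the scene. Friction and masses are not known exactly. Their poses are not given: they have to be found in the camera images.
- tray: Loose lidded slide tray: flat cream plastic box, dark seam round it, four pale panes in the lid; 84 mm along its x, 120 mm along its y, 20 mm high, about 0.2 kg. Origin: centre of the underside, z up. Starts on the open bench before the bay, up to 80 mm to either side of the bay's centre line, turned up to 20 degrees; its -x side is then the rear, towards the robot.
- incubator: Low cream bench-top slide incubator, fixed: 205 mm deep (x), 301 mm wide (y -215 to 86 mm), top at 87 mm, front upright at x = 0. Origin on the bench in the flap's plane, middle of the loading bay; x points level into the bay (roughly away from the robot), y left, z up. Bay: y -70 to 70 mm, x 0 to 165 mm (rear wall), floor is the bench, roof a clear window 83 mm up.
- bay_mouth (a point): Point on the bench 80 mm before the flap, on the bay's centre line, axes as the incubator. Here the two low steel guide rails (16 mm high) begin: inner faces at y = +-81 mm, narrowing to +-67 mm at 50 mm before the flap and straight from there to the flap. Polished, they steer a tray in that comes square and within about 12 mm of the centre line; a more askew one jams.
- bay_middle (a point): Point on the bay's floor 82 mm past the flap's plane, axes as the incubator: a comfortable final place for the tray's origin. The tray touches the bay's rear wall at 41 mm farther in.
- flap (a joint): Angle of the gravity flap, rad: 0 hanging shut, grows as its lower edge swings into the bay, 1.5 at most. Swings inward only, very freely (50 g; well under 1 N opens it), and falls back to 0 by its own weight. The pushed tray lifts it and it rides on the tray's top; it drops behind the tray only once the tray's rear side is 34 mm or more past the hinge (tray origin 76 mm past).
- flap_hinge (a point): Middle of the flap's hinge line, 80 mm above the bench at the incubator's x = 0, along its y. Fingers reach past it only when leaning: tool tilted about 45 degrees, tips leading into the bay and low, so that they pass under the hinge. The flap may rest on them; drawn straight back out they let it fall.
- flap_edge (a point): Middle of the flap's lower edge, 68 mm from the hinge, 12 mm above the bench when shut. The aluminium flap is 134 mm wide, 3 mm thick, with a 4 mm rolled edge.
- dropper: Bystander: small amber dropper bottle, 32 mm diameter, 62 mm high, beside the incubator's left cheek. Origin at the centre of its underside.
- jar: Bystander: square staining jar with a white lid, 54 mm wide, 68 mm high, in front of the control panel. Origin at the centre of its underside.
- dishes: Bystander: two stacked petri dishes, 94 mm diameter, 31 mm high, on top of the incubator's control half. Origin at the centre of the underside.
- slidebox: Bystander, not the tray: dark slide storage box, 100 x 83 mm, 35 mm high, to the left of the tray. Origin at the centre of its underside.
- rack: Bystander: white tube rack, 70 mm (its x) by 150 mm (its y), 95 mm high with its tubes, to the right of the tray. Origin at the centre of its underside.
- cup: Bystander: lidded sample cup, 60 mm diameter, 64 mm high, to the left. Origin at the centre of its underside.
- oil: Bystander: small white immersion-oil bottle, 34 mm diameter, 75 mm high, to the left of the incubator. Origin at the centre of its underside.
Not all that is in view belongs to the job. Of the things that look like the tray, the middle-sized one is meant.

How it is judged:
By the outcome, as a careful person would: the job done as asked, in the order asked, and still so for the second after the job is handed in, with the robot touching nothing.
It also fails if it takes over 64 s, if anything falls off the work surface, if the arm or the gripper's body presses on something with over 40 N, if the wrist force passes 120 N, or if a joint passes its speed limit or range.

## Robot

A 6-joint arm with a two-finger parallel gripper is mounted at the origin on the work surface. World frame = base frame: x ahead of the robot, y to its left, z up, the work surface at z = 0. Lengths are in m, angles in rad, forces in N, time in s.
With the tool pointing down it reaches from about 0.35 to 0.975 m from the base axis. Payload 7.1 kg.
Tool frame: the origin (TCP) lies on the mounting face of the last link; the fingertips stand ctrl.tcp_to_tips ahead of it and the grasp point (between the pads) lies 163 mm ahead of it (ctrl.tcp_to_tips is the distance from the TCP to the fingertips, in m); z points along the fingers, y is the line along which they close (so a half turn about z gives the same grasp; the last joint's range is limited). The gripper opens to 88 mm and grips with 3 to 60 N. Pads are 20 mm wide; open, the fingers measure 115 mm over their backs; the gripper's body (75 mm by 178 mm) begins 61 mm behind the grasp point.
Start: joints at [1.125, 0.423, 1.63, -0, 1.089, -0.019], TCP at [0.259, 0.569, 0.405] pointing down, gripper open.
Joint ranges: [-3, 3], [-0.9, 2.11], [0.09, 2.58], [-1.31, 4.45], [0.11, 2.69], [-2.54, 2.54]. Speed limits (rad/s): [2.39, 2.39, 3.01, 3.14, 3.14, 3.14].

## Interface

Orientations are given as a unit quaternion [w, x, y, z].
In Python, from bench import ctrl gives the robot as it stands.
- The arm moves only by the tool arm_command, never from a script. Its arguments are lists of equal length, an entry for each row: "offset": the shift along the world's x, y, z in m, a list of three; "twist": the turn, a rotation vector about the world's x, y, z in degrees, a list of three; "gripper": the closure in counts, from 0 (fully open) to 255 (shut). A call has 1 to 20 rows; each row shifts and turns the commanded pose from where the row before left it; what a row does not reach is not made up. A row lasts 1/10 s, in which the tool goes at most 50 mm and 8.59 degrees, less where a joint would pass 70% of its speed; a pose out of reach is approached as far as the arm can. A call with a gripper value outside its range is refused whole. The fingers move at their own pace and stop on an object; "squeeze" is the grip in N (left out, the last holds). Time passes only in rows, so rows that do not move let the fingers close. It gives the time, the measured TCP pose, the force, the opening and the grip force at its end, in the units of the state.
- ctrl.sense(): the state, without advancing time (a new reading comes with each control period).
- ctrl.camera(name): name is "side" or "top"; returns a dict with "color" (420x560x3 uint8, red, green, blue), "fx", "fy", "cx", "cy" (pixels), "xyz" and "attitude" of the camera in the world. Camera axes: x right, y down, z forward; pixel columns grow to the right and rows downward; lengths in m; the calibration is good to about 2 mm. A picture is of the moment at which its call begins. There is no depth.
- ctrl.job_done(): hands the job in; it is judged then, once.
Trained networks look in a picture, given as the dict that the camera call returned (one of the last four; its "shot" number tells which), for a name from the list of things; names that differ only in an ending like _2 or _b are one class to them, and where a whole thing is asked for, a point or a joint stands for the part that bears it (a point fixed in the world has none). Each returns a list of dicts, best first, with "score" (0 to 1); they miss things now and then, are a little off and sometimes report something else, mostly with a low value. They report only what shows in the picture. A call takes as long as a camera call. They do not tell look-alikes from the thing itself.
- ctrl.outline_of(picture, target): "mask" (420x560 bool, what is visible of it) and "position" ([column, row] in pixels, amid what is visible of it).
- ctrl.landmark_of(picture, target): "position" ([column, row] in pixels: a listed point, or the origin of a listed thing).
The state is a dict: "time_s": time; "qpos": joint angles; "joint_velocities": joint speeds; "joint_torque": joint torques, N m; "tool_pos": TCP position; "eef_rot": TCP orientation; "force": force on the tool from outside, world axes, zero at the start; "moment": the same for the moment, N m; "width": finger opening in m; "gripper_force": force on a finger pad.
Only numpy, scipy, OpenCV 4.12 (cv2) and the standard library are available. Lean on these libraries where they do the work, as an engineer would, in place of code of your own. Each camera call takes 0.05 s, during which the arm holds its last target. There are 200 camera calls.

## Working session

There is one attempt and no reset: what is moved stays moved. The work goes in short steps, Python scripts to look and compute and a tool call to move; the robot and the scene stay as the last step left them, time stands still between calls to the robot, and variables do not carry over. Pictures are saved under pics/ and viewed, at most 10 in all, crops included, and the job is handed in when it is done.

Besides the shell and the picture viewer there is one more tool, called in YAML: its name, and indented under it one key for each argument. arm_command: Moves the arm, as the interface text tells. Its arguments: {"type":"object","properties":{"offset":{"type":"array","items":{"type":"array","items":{"type":"number"}}},"twist":{"type":"array","items":{"type":"array","items":{"type":"number"}}},"gripper":{"type":"array","items":{"type":"number"}},"squeeze":{"type":"number"}},"required":["offset","twist","gripper"]}

```bash
ls; mkdir -p pics; cat > h.py <<'E'
import numpy as np, cv2
from bench import ctrl
from scipy.spatial.transform import Rotation as R
def rot(a):
    a=np.array(a,float)
    return a if a.shape==(3,3) else R.from_quat(np.r_[a[1:],a[0]]).as_matrix()
def ray(p,px,z):
    d=rot(p["attitude"])@np.array([(px[0]-p["cx"])/p["fx"],(px[1]-p["cy"])/p["fy"],1])
    o=np.array(p["xyz"]); return o+d*(z-o[2])/d[2]
def proj(p,X):
    c=rot(p["attitude"]).T@(np.array(X)-np.array(p["xyz"])); return np.array([p["fx"]*c[0]/c[2]+p["cx"],p["fy"]*c[1]/c[2]+p["cy"]])
def save(p,n,crop=None,s=1):
    im=cv2.cvtColor(p["color"],cv2.COLOR_RGB2BGR)
    if crop: a,b,c,d=crop; im=im[b:d,a:c]
    cv2.imwrite("pics/"+n,cv2.resize(im,None,fx=s,fy=s,interpolation=cv2.INTER_CUBIC))
E
python3 - <<'E'
from h import *
np.set_printoptions(precision=4,suppress=True)
print(ctrl.tcp_to_tips); s=ctrl.sense(); print(s["time_s"],s["tool_pos"],s["eef_rot"],s["width"])
for n in("top","side"):
    p=ctrl.camera(n); save(p,n+"0.png"); print(n,p["xyz"],p["attitude"],p["fx"])
    for t in["tray","incubator","bay_mouth","bay_middle","flap_hinge","flap_edge","slidebox","rack","jar","cup","oil","dropper"]:
        print(t,[(np.round(d["position"],1),round(d["score"],2),np.round(ray(p,d["position"],{"flap_hinge":.08,"flap_edge":.012}.get(t,0)),3)) for d in ctrl.landmark_of(p,t)[:4]])
E
```

```text
pics
0.182
0.0 [0.2586 0.5687 0.4039] [-0.0002  0.2118  0.9773 -0.0007] 0.08753033416279678
top [0.3416 0.0524 1.1825] [-0.0605  0.7095 -0.7009  0.0411] 458.76164037300106
tray [(array([299.5, 239. ]), 0.79, array([0.435, 0.027, 0.   ])), (array([361.2, 281.8]), 0.74, array([ 0.328, -0.13 ,  0.   ])), (array([318.4, 171.3]), 0.68, array([ 0.614, -0.021,  0.   ])), (array([205.4, 313.4]), 0.63, array([0.244, 0.264, 0.   ]))]
incubator [(array([316. , 176.8]), 0.59, array([ 0.599, -0.015,  0.   ]))]
bay_mouth [(array([315. , 204.4]), 0.96, array([ 0.526, -0.012,  0.   ]))]
bay_middle []
flap_hinge [(array([318.9, 168.6]), 0.64, array([ 0.602, -0.017,  0.08 ]))]
flap_edge [(array([316.6, 173.4]), 0.58, array([ 0.605, -0.016,  0.012]))]
slidebox [(array([198.5, 231.4]), 0.81, array([0.452, 0.29 , 0.   ]))]
rack [(array([434.9, 235. ]), 0.72, array([ 0.449, -0.319,  0.   ])), (array([300.8, 236.8]), 0.41, array([0.441, 0.024, 0.   ]))]
jar [(array([385.7, 194.7]), 0.6, array([ 0.553, -0.196,  0.   ]))]
cup [(array([131.7, 255. ]), 0.59, array([0.388, 0.461, 0.   ]))]
oil [(array([232.6, 1
[... 729 characters left out ...]
0.61 , -0.016,  0.08 ]))]
flap_edge [(array([323.8, 225.3]), 0.79, array([ 0.609, -0.012,  0.012]))]
slidebox [(array([205. , 193.4]), 0.62, array([0.451, 0.296, 0.   ])), (array([294.3, 242. ]), 0.53, array([ 0.522, -0.005,  0.   ]))]
rack [(array([363.2, 343.5]), 0.7, array([ 0.448, -0.317,  0.   ]))]
jar [(array([358.2, 283.4]), 0.85, array([ 0.55 , -0.195,  0.   ])), (array([329.1, 206.5]), 0.55, array([ 0.679,  0.048, -0.   ]))]
cup [(array([157.6, 171.9]), 0.94, array([0.394, 0.471, 0.   ])), (array([352. , 218.7]), 0.18, array([ 0.692, -0.024,  0.   ]))]
oil [(array([267.3, 191.4]), 0.62, array([0.59, 0.2 , 0.  ]))]
dropper [(array([308.6, 196.5]), 0.47, array([0.664, 0.114, 0.   ]))]
```

View pics/top0.png

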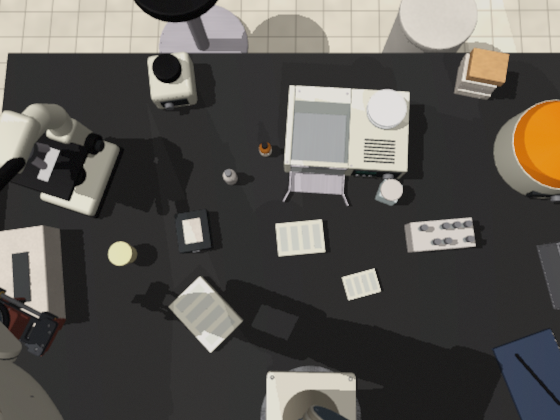

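View pics/side0.png

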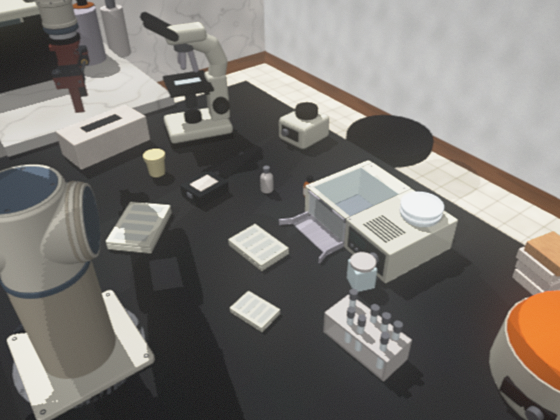

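```bash
python3 - <<'E'
from h import *
np.set_printoptions(precision=4,suppress=True)
for n in("top","side"):
    p=ctrl.camera(n)
    if n=="top": save(p,"crop0.png",(160,140,420,360),3)
    for d in ctrl.outline_of(p,"tray")[:4]:
        m=d["mask"]; c=max(cv2.findContours(m.astype(np.uint8),0,1)[0],key=cv2.contourArea)[:,0]
        w=np.array([ray(p,q,.02 if n=="top" else .01)[:2] for q in c])*1000
        r=cv2.minAreaRect(w.astype(np.float32)); print(n,d["score"],np.round(d["position"]),np.round(r[0]),np.round(r[1],1),round(r[2],1))
E
```

```text
top 0.84 [207. 313.] [247. 259.] [158.1 113. ] 45.1
top 0.73 [363. 281.] [ 326. -126.] [63.2 87.2] 17.2
top 0.7 [300. 236.] [438.  26.] [ 86.9 120. ] 6.0
side 0.88 [254. 312.] [ 322. -129.] [67.2 93.1] 16.5
side 0.62 [140. 224.] [247. 267.] [181.9 122.5] 45.2
side 0.57 [260. 246.] [438.  29.] [ 96.2 135.5] 6.5
```

Candidates that look like the tray are the small one at (361,283), the middle one at (300,238) and the large one at (206,313). The dark slidebox is at (193,231). The middle one measures 87x120 mm, so I choose it and check it in a crop.

View pics/crop0.png

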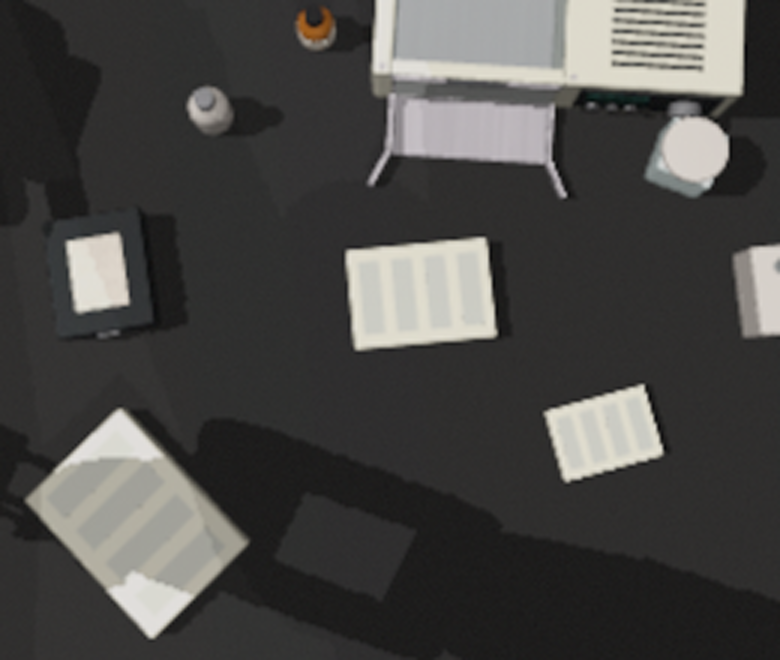

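```bash
cat >> h.py <<'E'
def tray(p,near=None):
    out=[]
    for d in ctrl.outline_of(p,"tray")[:5]:
        c=max(cv2.findContours(d["mask"].astype(np.uint8),0,1)[0],key=cv2.contourArea)[:,0]
        w=np.array([ray(p,q,.015)[:2] for q in c])*1000
        r=cv2.minAreaRect(w.astype(np.float32)); b=cv2.boxPoints(r)
        e=[b[1]-b[0],b[2]-b[1]]; l=max(e,key=np.linalg.norm); a=np.degrees(np.arctan2(l[1],l[0]))-90
        out.append((np.round(r[0],1),np.round(r[1]),round((a+90)%180-90,1),d["score"]))
    return out
def fit_inc(ps):
    from scipy.optimize import least_squares
    L={"bay_mouth":(-.08,0,0),"bay_middle":(.082,0,0),"flap_hinge":(0,0,.08),"flap_edge":(0,0,.012),"incubator":(0,0,0)}
    obs=[(p,np.array(L[t]),np.array(d[0]["position"])) for p in ps for t in L for d in [ctrl.landmark_of(p,t)] if d]
    def T(v,X): c,s=np.cos(v[2]),np.sin(v[2]); return np.array([v[0]+c*X[0]-s*X[1],v[1]+s*X[0]+c*X[1],X[2]])
    f=lambda v:np.concatenate([proj(p,T(v,X))-q for p,X,q in obs])
    r=least_squares(f,[.609,-.016,-.1],loss="soft_l1"); return r.x,f(r.x).reshape(-1,2)
E
python3 - <<'E'
from h import *
np.set_printoptions(precision=4,suppress=True)
a,b=ctrl.camera("top"),ctrl.camera("side")
for p in(a,b): print(tray(p))
v,r=fit_inc([a,b]); print(v,np.degrees(v[2])); print(r.round(1).tolist())
im=cv2.cvtColor(a["color"],cv2.COLOR_RGB2BGR)[60:220,250:430]; im=cv2.resize(im,None,fx=4,fy=4,interpolation=cv2.INTER_CUBIC)
c,s=np.cos(v[2]),np.sin(v[2])
def P(X): return tuple(((proj(a,[v[0]+c*X[0]-s*X[1],v[1]+s*X[0]+c*X[1],X[2]])-[250,60]+.5)*4).astype(int).tolist())
for pl,col in [([(0,-.215,.087),(0,.086,.087),(.205,.086,.087),(.205,-.215,.087),(0,-.215,.087)],(0,0,255)),
 ([(-.08,.081,.016),(-.05,.067,.016),(0,.067,.016)],(0,255,0)),([(-.08,-.081,.016),(-.05,-.067,.016),(0,-.067,.016)],(0,255,0)),([(0,.067,.08),(0,-.067,.08),(0,-.067,.012),(0,.067,.012)],(255,0,0))]:
    for A,B in zip(pl,pl[1:]): cv2.line(im,P(A),P(B),col,1)
cv2.imwrite("pics/fit.png",im)
E
```

```text
[(array([ 324.8, -127.3]), array([60., 87.]), np.float32(15.8), 0.93), (array([245.9, 260.3]), array([159., 116.]), np.float32(-44.9), 0.68), (array([438. ,  25.6]), array([ 87., 120.]), np.float32(6.1), 0.63)]
[(array([435.4,  23.1]), array([ 95., 133.]), np.float32(6.4), 0.87), (array([ 319.3, -132.1]), array([66., 94.]), np.float32(14.5), 0.85), (array([244.8, 262.6]), array([188., 124.]), np.float32(-44.3), 0.65)]
[ 0.6042 -0.0195 -0.1284] -7.35511082744004
[[-0.1, -0.3], [-0.0, -1.6], [2.0, 3.8], [-0.5, -0.0], [0.0, 2.4], [0.3, 0.5], [1.0, -4.4], [-0.4, 0.1], [-3.1, -0.9]]
```

View pics/fit.png

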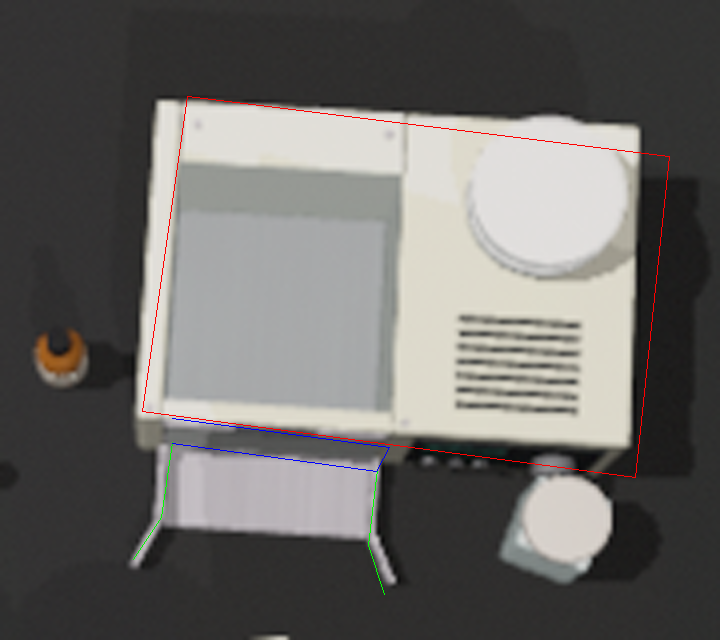

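The crop confirms the middle tray. The fit overlay shows my landmark-based yaw is off by about 4°: the true top corners sit near crop pixels (138,417), (632,445), (638,127) and (157,100), and the rail tips near (133,565) and (392,583). I refit on those.

```bash
python3 - <<'E'
from h import *
from scipy.optimize import least_squares
np.set_printoptions(precision=4,suppress=True)
a=ctrl.camera("top")
O=[((0,.086,.087),(138,417)),((0,-.215,.087),(632,445)),((.205,-.215,.087),(638,127)),((.205,.086,.087),(157,100)),((-.05,.067,.016),(163,519)),((-.05,-.067,.016),(369,540)),((-.08,.081,.016),(136,563)),((-.08,-.081,.016),(389,582))]
def W(v,X): c,s=np.cos(v[2]),np.sin(v[2]); return [v[0]+c*X[0]-s*X[1],v[1]+s*X[0]+c*X[1],X[2]]
f=lambda v:np.concatenate([proj(a,W(v,X))-(np.array(q)/4+[250,60]-.4) for X,q in O])
r=least_squares(f,[.609,-.016,-.06],loss="soft_l1"); v=r.x; print(v,np.degrees(v[2])); print(f(v).reshape(-1,2).round(1).tolist())
print(W(v,(-.08,0,0)),W(v,(.082,0,0)))
E
```

```text
[ 0.6069 -0.0165 -0.0538] -3.0833878771148653
[[-0.5, 0.1], [-0.1, 0.5], [0.6, -0.4], [0.1, -0.1], [-0.4, 0.5], [0.1, -1.5], [0.2, 0.6], [0.0, -0.2]]
[np.float64(0.5270238686428778), np.float64(-0.012167330150836406), 0] [np.float64(0.6887893425005959), np.float64(-0.020881196548017168), 0]
```

The refit is good to under 1 px: incubator at (0.607, -0.0165), yaw -3.1°. The tray is 33 mm left of the centre line and turned 9° relative to the bay. First I'll square it and shift it sideways with a two-finger push on its left side, then push it from the rear with the tool tilted.

arm_command:
  offset:
    - [0.0132,-0.032,-0.01]
    - [0.0132,-0.032,-0.01]
    - [0.0132,-0.032,-0.01]
    - [0.0132,-0.032,-0.01]
    - [0.0132,-0.032,-0.01]
    - [0.0132,-0.032,-0.01]
    - [0.0132,-0.032,-0.01]
    - [0.0132,-0.032,-0.01]
    - [0.0132,-0.032,-0.01]
    - [0.0132,-0.032,-0.01]
    - [0.0132,-0.032,-0.01]
    - [0.0132,-0.032,-0.01]
    - [0.0132,-0.032,-0.01]
    - [0.0132,-0.032,-0.01]
    - [0,0,0]
    - [0,0,0]
  twist:
    - [0,0,-4.9]
    - [0,0,-4.9]
    - [0,0,-4.9]
    - [0,0,-4.9]
    - [0,0,-4.9]
    - [0,0,-4.9]
    - [0,0,-4.9]
    - [0,0,-4.9]
    - [0,0,-4.9]
    - [0,0,-4.9]
    - [0,0,-4.9]
    - [0,0,-4.9]
    - [0,0,-4.9]
    - [0,0,-4.9]
    - [0,0,0]
    - [0,0,0]
  gripper: [128,128,128,128,128,128,128,128,128,128,128,128,128,128,128,128]

```text
time_s: 3.85
tool_pos: [0.4438, 0.1204, 0.2646]
eef_rot: [-0.0, 0.726, 0.688, -0.0]
force: [0.1, -0.6, 0.6]
width: 0.0437
gripper_force: 0.0
```

```bash
cat >> h.py <<'E'
V=np.array([.6069,-.0165,-.0538])
def inc(x,y): # world -> incubator frame
    dx,dy=x-V[0],y-V[1]; c,s=np.cos(V[2]),np.sin(V[2]); return np.round(np.array([c*dx+s*dy,-s*dx+c*dy])*1000,1)
def st():
    s=ctrl.sense(); M=rot(s["eef_rot"]); t=np.array(s["tool_pos"])+M[:,2]*.182
    print("t",round(s["time_s"],2),"tcp",np.round(s["tool_pos"],4),"tip",np.round(t,4),"inc",inc(*t[:2]),"z",M[:,2].round(3),"y",M[:,1].round(3),"yaw_y_rel",round(np.degrees(np.arctan2(M[1,1],M[0,1])-V[2]),2),"w",round(s["width"],4),"F",np.round(s["force"],1),"q",np.round(s["qpos"],2))
def tr():
    p=ctrl.camera("top")
    for o in tray(p):
        if 70<min(o[1])<100: print("tray",o, inc(*(o[0]/1000)), "rel yaw",round(o[2]-np.degrees(V[2]),1))
    return p
E
python3 -c "
from h import *
st(); tr()"
```

```text
t 3.85 tcp [0.4438 0.1204 0.2646] tip [0.4437 0.1204 0.0826] inc [-170.3  127.9] z [-0.  0. -1.] y [ 0.999 -0.055 -0.   ] yaw_y_rel -0.05 w 0.0437 F [ 0.1 -0.6  0.6] q [0.24 0.42 2.08 0.   0.65 0.29]
tray (array([441.4,   3.5]), array([84., 76.]), np.float32(-82.9), 0.8) [-166.3   11.1] rel yaw -79.8
```

arm_command:
  offset:
    - [0,0,-0.02]
    - [0,0,-0.02]
    - [0,0,-0.02]
    - [0,0,-0.016]
    - [0,0,0]
    - [-0.0003,-0.005,0]
    - [-0.0003,-0.005,0]
    - [-0.0003,-0.005,0]
    - [-0.0003,-0.005,0]
    - [-0.0003,-0.005,0]
    - [-0.0003,-0.005,0]
    - [-0.0003,-0.005,0]
    - [-0.0003,-0.005,0]
    - [-0.0003,-0.005,0]
    - [-0.0003,-0.005,0]
    - [-0.0003,-0.005,0]
    - [-0.0002,-0.003,0]
    - [0,0,0]
  twist:
    - [0,0,0]
    - [0,0,0]
    - [0,0,0]
    - [0,0,0]
    - [0,0,0]
    - [0,0,0]
    - [0,0,0]
    - [0,0,0]
    - [0,0,0]
    - [0,0,0]
    - [0,0,0]
    - [0,0,0]
    - [0,0,0]
    - [0,0,0]
    - [0,0,0]
    - [0,0,0]
    - [0,0,0]
    - [0,0,0]
  gripper: [128,128,128,128,128,128,128,128,128,128,128,128,128,128,128,128,128,128]

```text
time_s: 5.75
tool_pos: [0.4397, 0.0625, 0.1886]
eef_rot: [-0.0, 0.726, 0.688, -0.0]
force: [-0.6, -0.1, -0.4]
width: 0.0437
gripper_force: 0.0
```

```bash
python3 -c "
from h import *
st(); p=tr(); save(p,'push1.png',(220,60,420,300),2.5)"
```

```text
t 5.75 tcp [0.4397 0.0625 0.1886] tip [0.4396 0.0624 0.0066] inc [-171.3   69.8] z [-0.001 -0.    -1.   ] y [ 0.999 -0.054 -0.001] yaw_y_rel 0.01 w 0.0437 F [-0.6 -0.1 -0.4] q [ 0.11  0.57  2.12 -0.    0.45  0.17]
```

View pics/push1.png

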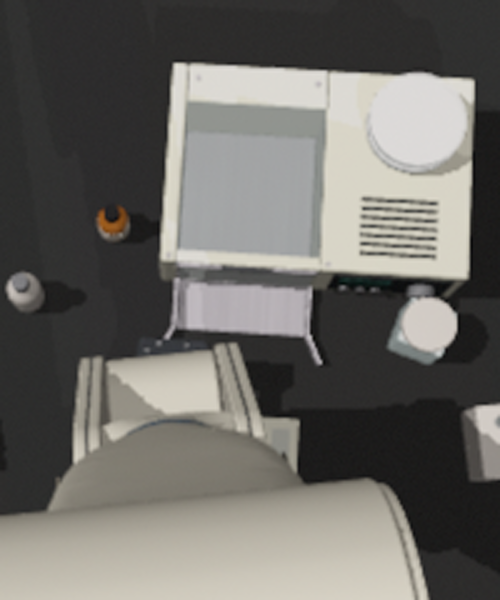

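The tray is squared against the bay: its right end shows at crop (285,440), parallel to the bench front. Next I back off, lift, and go behind it, turning 90°.

arm_command:
  offset:
    - [0,0.007,0]
    - [0,0.014,0]
    - [0,0,0.03]
    - [0,0,0.04]
    - [-0.0064,-0.0072,0]
    - [-0.0064,-0.0072,0]
    - [-0.0064,-0.0072,0]
    - [-0.0064,-0.0072,0]
    - [-0.0064,-0.0072,0]
    - [-0.0064,-0.0072,0]
    - [-0.0064,-0.0072,0]
    - [-0.0064,-0.0072,0]
    - [-0.0064,-0.0072,0]
    - [-0.0064,-0.0072,0]
    - [-0.0064,-0.0072,0]
    - [-0.0064,-0.0072,0]
    - [0,0,0]
    - [0,0,0]
  twist:
    - [0,0,0]
    - [0,0,0]
    - [0,0,0]
    - [0,0,0]
    - [0,0,7.5]
    - [0,0,7.5]
    - [0,0,7.5]
    - [0,0,7.5]
    - [0,0,7.5]
    - [0,0,7.5]
    - [0,0,7.5]
    - [0,0,7.5]
    - [0,0,7.5]
    - [0,0,7.5]
    - [0,0,7.5]
    - [0,0,7.5]
    - [0,0,0]
    - [0,0,0]
  gripper: [128,128,128,128,40,40,40,40,40,40,40,40,40,40,40,40,40,40]

```text
time_s: 7.65
tool_pos: [0.3634, -0.0022, 0.2587]
eef_rot: [0.0, 0.029, 1.0, 0.0]
force: [-0.3, -0.1, -0.4]
width: 0.0741
gripper_force: 0.0
```

```bash
python3 -c "
from h import *
st(); p=tr(); print(ctrl.sense()['qpos'])
q=ctrl.camera('side'); print(tray(q))
save(q,'side1.png',(160,130,440,330),2.5)"
```

```text
t 7.65 tcp [ 0.3634 -0.0022  0.2587] tip [ 0.3634 -0.0022  0.0767] inc [-243.9    1.2] z [ 0.  0. -1.] y [0.057 0.998 0.   ] yaw_y_rel 89.82 w 0.0741 F [-0.3 -0.1 -0.4] q [-0.04  0.34  2.28  0.    0.53 -1.55]
[-3.85637116e-02  3.35627331e-01  2.27677684e+00  3.87349314e-05
  5.28668979e-01 -1.55384017e+00]
[(array([244.6, 260.5]), array([185., 123.]), np.float32(-44.2), 0.86), (array([423.6, -14.6]), array([136.,  89.]), np.float32(-4.7), 0.75)]
```

View pics/side1.png

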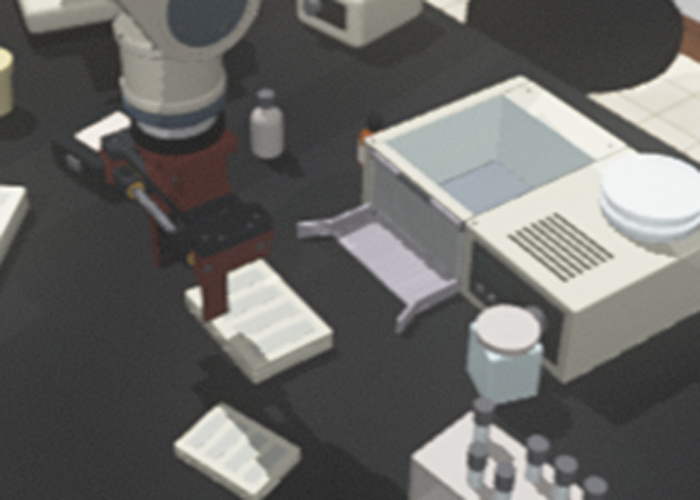

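```bash
python3 -c "
from h import *
q=ctrl.camera('side')
for c in [(332,330),(254,369),(262,261)]: print(inc(*ray(q,np.array(c)/2.5+[159.7,129.7],.02)[:2]))"
```

```text
[-138.7  -63.3]
[-221.9  -65.1]
[-140.5   51.2]
```

The tray is at about x' = -0.178, y' = -4 mm, rotated about 1°, which is within tolerance. I lower behind it and push to just short of the rails.

arm_command:
  offset:
    - [-0.004,0,-0.02]
    - [0,0,-0.02]
    - [0,0,-0.02]
    - [0,0,-0.009]
    - [0,0,0]
    - [0.006,-0.0003,0]
    - [0.006,-0.0003,0]
    - [0.006,-0.0003,0]
    - [0.006,-0.0003,0]
    - [0.006,-0.0003,0]
    - [0.006,-0.0003,0]
    - [0.006,-0.0003,0]
    - [0.006,-0.0003,0]
    - [0.006,-0.0003,0]
    - [0.006,-0.0003,0]
    - [0.006,-0.0003,0]
    - [0,0,0]
  twist:
    - [0,0,0]
    - [0,0,0]
    - [0,0,0]
    - [0,0,0]
    - [0,0,0]
    - [0,0,0]
    - [0,0,0]
    - [0,0,0]
    - [0,0,0]
    - [0,0,0]
    - [0,0,0]
    - [0,0,0]
    - [0,0,0]
    - [0,0,0]
    - [0,0,0]
    - [0,0,0]
    - [0,0,0]
  gripper: [40,40,40,40,40,40,40,40,40,40,40,40,40,40,40,40,40]

```text
time_s: 9.6
tool_pos: [0.4265, -0.0058, 0.1898]
eef_rot: [0.001, 0.027, 1.0, -0.0]
force: [0.2, 0.2, -0.4]
width: 0.0742
gripper_force: 0.0
```

```bash
python3 -c "
from h import *
st(); p=tr(); print(ctrl.sense()['qpos'])
q=ctrl.camera('side'); print(tray(q))
A=cv2.resize(cv2.cvtColor(p['color'],4)[140:290,230:410],None,fx=2.2,fy=2.2,interpolation=2);B=cv2.resize(cv2.cvtColor(q['color'],4)[180:330,200:380],None,fx=2.2,fy=2.2,interpolation=2)
cv2.imwrite('pics/mid.png',np.hstack([A,B]))"
```

```text
t 9.6 tcp [ 0.4265 -0.0058  0.1898] tip [ 0.427  -0.0059  0.0078] inc [-180.2    0.9] z [ 0.002 -0.    -1.   ] y [0.053 0.999 0.   ] yaw_y_rel 90.03 w 0.0742 F [ 0.2  0.2 -0.4] q [-0.04  0.55  2.16 -0.    0.42 -1.56]
[-4.15580882e-02  5.54357675e-01  2.16289472e+00 -6.24889217e-05
  4.22974928e-01 -1.55903886e+00]
[(array([473.4, -48. ]), array([77., 95.]), np.float32(87.8), 0.93), (array([244.8, 261.4]), array([182., 123.]), np.float32(-44.3), 0.85), (array([ 319.7, -131.7]), array([67., 94.]), np.float32(16.2), 0.84)]
```

View pics/mid.png

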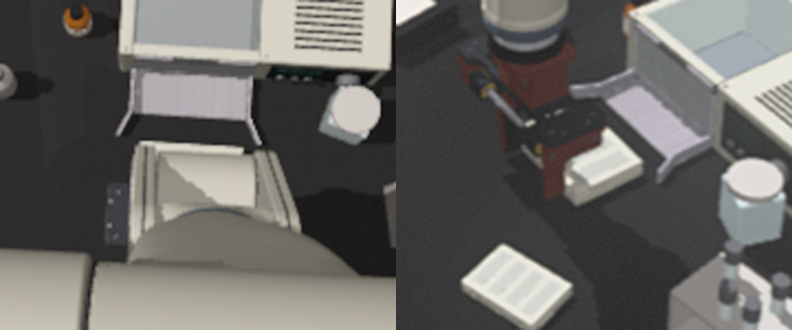

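```bash
python3 -c "
from h import *
q=ctrl.camera('side');p=ctrl.camera('top')
for c in [(642,165),(579,193),(608,134)]: print(inc(*ray(q,[(c[0]-396)/2.2+199.8,c[1]/2.2+179.8],.02)[:2]))
for c in [(133,143),(243,149)]: print(inc(*ray(p,[c[0]/2.2+229.8,c[1]/2.2+139.8],.02)[:2]))
g=cv2.cvtColor(p['color'],cv2.COLOR_RGB2GRAY)
print(g[203:211:1,284:346:3])"
```

```text
[-90.2 -69.2]
[-166.5  -66.6]
[-91.7 -10.5]
[-89.6  63.8]
[-88.5 -64. ]
[[ 44  44  44  43  41  44  44  44  44  45  43  43  44  44  43  44  44  44
   44  45  51]
 [ 44  44  44 108 179 166 131  90  65  40  44  44  45  44  44  44  44  45
   43  44  44]
 [ 44  44  45 150 215 210 195 187 184 181 178 137 116  71  56  45  45  43
   45  45  44]
 [ 43  43  44 145 177 192 216 213 213 213 211 197 191 184 182 178 164 132
   77  44  44]
 [ 44  45  44 136  89 147 217 212 212 212 212 212 213 213 213 211 206 195
  186  44  44]
 [ 44  44  44 143  81 136 200 202 200 213 212 213 213 212 212 213 213 213
  213  35  38]
 [ 43  44  44 143  91 136 153 169 165 181 183 186 188 192 201 205 213 212
  213  27  35]
 [ 44  44  57 143  98 135 112 149 147 145 146 148 151 155 168 171 182 186
  186  57  67]]
```

The tray is square to about 0.5° and 3–4 mm right of the centre line, so I push it into the rails.

arm_command:
  offset:
    - [0.006,-0.0003,0]
    - [0.006,-0.0003,0]
    - [0.006,-0.0003,0]
    - [0.006,-0.0003,0]
    - [0.006,-0.0003,0]
    - [0.006,-0.0003,0]
    - [0.006,-0.0003,0]
    - [0.006,-0.0003,0]
    - [0.006,-0.0004,0]
  twist:
    - [0,0,0]
    - [0,0,0]
    - [0,0,0]
    - [0,0,0]
    - [0,0,0]
    - [0,0,0]
    - [0,0,0]
    - [0,0,0]
    - [0,0,0]
  gripper: [40,40,40,40,40,40,40,40,40]

```text
time_s: 10.8
tool_pos: [0.4797, -0.0086, 0.1896]
eef_rot: [-0.0, 0.027, 1.0, 0.0]
force: [-0.8, 0.3, -1.0]
width: 0.0737
gripper_force: 0.5
```

arm_command:
  offset:
    - [0.006,-0.0003,0]
    - [0.006,-0.0003,0]
    - [0.006,-0.0003,0]
    - [0.006,-0.0003,0]
    - [0.006,-0.0003,0]
    - [0.006,-0.0003,0]
    - [0.006,-0.0003,0]
    - [0.006,-0.0003,0]
    - [0.006,-0.0004,0]
    - [0,0,0]
  twist:
    - [0,0,0]
    - [0,0,0]
    - [0,0,0]
    - [0,0,0]
    - [0,0,0]
    - [0,0,0]
    - [0,0,0]
    - [0,0,0]
    - [0,0,0]
    - [0,0,0]
  gripper: [40,40,40,40,40,40,40,40,40,40]

```text
time_s: 11.8
tool_pos: [0.5343, -0.0114, 0.1898]
eef_rot: [0.001, 0.027, 1.0, -0.0]
force: [-0.1, 0.9, -0.1]
width: 0.0737
gripper_force: 0.0
```

```bash
python3 -c "
from h import *
st(); print(ctrl.sense()['qpos'])
p=ctrl.camera('top');q=ctrl.camera('side')
A=cv2.resize(cv2.cvtColor(p['color'],4)[80:230,230:410],None,fx=2.2,fy=2.2,interpolation=2);B=cv2.resize(cv2.cvtColor(q['color'],4)[150:300,230:410],None,fx=2.2,fy=2.2,interpolation=2)
cv2.imwrite('pics/in1.png',np.hstack([A,B]))"
```

```text
t 11.8 tcp [ 0.5343 -0.0114  0.1898] tip [ 0.5346 -0.0115  0.0078] inc [-72.4   1.1] z [ 0.002 -0.    -1.   ] y [ 0.053  0.999 -0.   ] yaw_y_rel 90.03 w 0.0737 F [-0.1  0.9 -0.1] q [-0.04  0.63  1.93 -0.    0.58 -1.56]
[-4.36696051e-02  6.34608330e-01  1.92854732e+00 -5.54943696e-05
  5.76634241e-01 -1.56112520e+00]
```

View pics/in1.png

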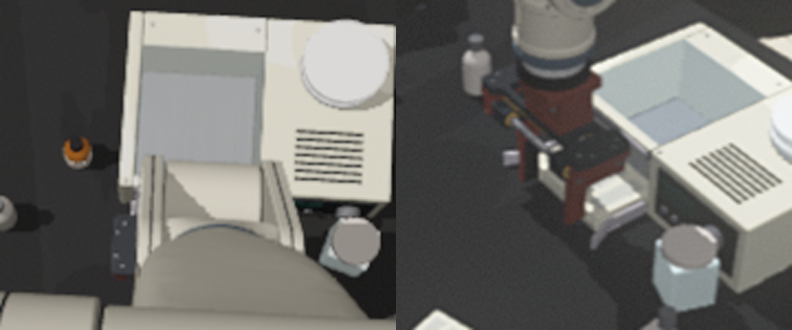

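The tray sits between the rails, with the front passing under the flap. Before tilting I estimate the arm geometry to check that the tilt is reachable.

```bash
python3 -c "
from h import *
from scipy.optimize import least_squares,fsolve
D=[(.423,1.63,.6247,.4039),(.33563,2.27678,.3634,.2587),(.55436,2.16289,.4265,.1898),(.63461,1.92873,.5344,.1898)]
f=lambda v:np.concatenate([[v[0]+v[1]*np.sin(a)+v[2]*np.sin(a+b+v[3])-r,v[4]+v[1]*np.cos(a)+v[2]*np.cos(a+b+v[3])-z] for a,b,r,z in D])
s=least_squares(f,[0,.45,.45,0,.2],x_scale=.1);v=s.x;print(v,abs(s.fun).max())
for L3 in(.08,.1,.13):
  for th in(0,10,20,30,40,48):
    t=np.radians(th)
    for xt in(-.09,.031):
      tip=np.array([.607+xt,.010]);w=tip-(.182+L3)*np.array([np.sin(t),-np.cos(t)])
      g=lambda q:[v[0]+v[1]*np.sin(q[0])+v[2]*np.sin(q[0]+q[1]+v[3])-w[0],v[4]+L3+v[1]*np.cos(q[0])+v[2]*np.cos(q[0]+q[1]+v[3])-w[1]-0*L3]
      # down: z_tcp=z_w-L3 -> h_w=v4+L3
      q,_,ok,_=fsolve(g,[.5,2],full_output=1); print(L3,th,xt,np.round(q,2),'q5',round(np.pi-t-sum(q),2),ok)
"
```

```text
[0.00096121 0.5647076  0.48923776 0.15973445 0.18188759] 0.0003262208975938763
0.08 0 -0.09 [0.62 1.97] q5 0.56 1
0.08 0 0.031 [0.72 1.69] q5 0.73 1
0.08 10 -0.09 [0.59 2.07] q5 0.31 1
0.08 10 0.031 [0.69 1.8 ] q5 0.48 1
0.08 20 -0.09 [0.59 2.16] q5 0.05 1
0.08 20 0.031 [0.67 1.9 ] q5 0.22 1
0.08 30 -0.09 [0.62 2.25] q5 -0.24 1
0.08 30 0.031 [0.68 1.99] q5 -0.05 1
0.08 40 -0.09 [0.68 2.32] q5 -0.56 1
0.08 40 0.031 [0.71 2.06] q5 -0.33 1
0.08 48 -0.09 [0.76 2.36] q5 -0.82 1
0.08 48 0.031 [0.76 2.11] q5 -0.57 1
0.1 0 -0.09 [0.62 1.97] q5 0.56 1
0.1 0 0.031 [0.72 1.69] q5 0.73 1
0.1 10 -0.09 [0.59 2.07] q5 0.31 1
0.1 10 0.031 [0.69 1.81] q5 0.48 1
0.1 20 -0.09 [0.59 2.17] q5 0.03 1
0.1 20 0.031 [0.67 1.91] q5 0.21 1
0.1 30 -0.09 [0.62 2.27] q5 -0.27 1
0.1 30 0.031 [0.68 2.01] q5 -0.07 1
0.1 40 -0.09 [0.7  2.34] q5 -0.6 1
0.1 40 0.031 [0.72 2.09] q5 -0.36 1
0.1 48 -0.09 [0.79 2.39] q5 -0.87 1
0.1 48 0.031 [0.77 2.14] q5 -0.61 1
0.13 0 -0.09 [0.62 1.97] q5 0.56 1
0.13 0 0.031 [0.72 1.69] q5 0.73 1
0.13 10 -0.09 [0.58 2.09] q5 0.3 1
0.13 10 0.031 [0.68 1.82] q5 0.47 1
0.13 20 -0.09 [0.59 2.2 ] q5 0.01 1
0.13 20 0.031 [0.66 1.94] q5 0.19 1
0.13 30 -0.09 [0.63 2.3 ] q5 -0.31 1
0.13 30 0.031 [0.68 2.04] q5 -0.1 1
0.13 40 -0.09 [0.72 2.38] q5 -0.66 1
0.13 40 0.031 [0.73 2.13] q5 -0.41 1
0.13 48 -0.09 [0.84 2.42] q5 -0.96 1
0.13 48 0.031 [0.79 2.18] q5 -0.67 1
```

Reaching 48° tilt needs q5 to change sign, so the wrist must pass through j4 = 0→π. That means giving the tool a half turn first (q6 to about +1.58), then leaning it sideways round the singularity, all done high up and clear.

arm_command:
  offset:
    - [-0.01,0.0005,0]
    - [-0.015,0.0008,0]
    - [-0.015,0.0008,0]
    - [0,0,0.03]
    - [0,0,0.03]
    - [0,0,0.03]
    - [0,0,0.01]
    - [0,0,0.01]
    - [0,0,0.01]
    - [0,0,0.01]
    - [0,0,0.01]
    - [0,0,0.01]
    - [0,0,0.01]
    - [0,0,0.01]
    - [0,0,0.01]
    - [0,0,0.01]
    - [0,0,0.01]
    - [0,0,0.01]
    - [0,0,0.01]
    - [0,0,0.01]
  twist:
    - [0,0,0]
    - [0,0,0]
    - [0,0,0]
    - [0,0,0]
    - [0,0,0]
    - [0,0,0]
    - [0,0,-8]
    - [0,0,-8]
    - [0,0,-8]
    - [0,0,-8]
    - [0,0,-8]
    - [0,0,-8]
    - [0,0,-8]
    - [0,0,-8]
    - [0,0,-8]
    - [0,0,-8]
    - [0,0,-8]
    - [0,0,-8]
    - [0,0,-8]
    - [0,0,-8]
  gripper: [40,40,40,40,40,40,40,40,40,40,40,40,40,40,40,40,40,40,40,40]

```text
time_s: 13.9
tool_pos: [0.4922, -0.0092, 0.4197]
eef_rot: [-0.0, 0.845, 0.534, -0.0]
force: [-0.4, -0.6, 0.6]
width: 0.0745
gripper_force: 0.0
```

arm_command:
  offset:
    - [0,0,0]
    - [0,0,0]
    - [0,0,0]
    - [0,0,0]
    - [0,0,0]
    - [0,0,0]
    - [0,0,0]
    - [0,0,0]
    - [0,0,0]
    - [0,0,0]
    - [0,0,0]
    - [0,0,0]
    - [0,0,0]
  twist:
    - [0,0,-7.5]
    - [0,0,-7.5]
    - [0,0,-7.5]
    - [0,0,-7.5]
    - [0,0,-7.5]
    - [0,0,-7.5]
    - [0,0,-7.5]
    - [0,0,-7.5]
    - [0,0,-7.5]
    - [5,0,0]
    - [5,0,0]
    - [5,0,0]
    - [0,0,0]
  gripper: [40,40,40,40,40,40,40,40,40,40,40,40,40]

```text
time_s: 15.2
tool_pos: [0.4923, -0.0097, 0.4192]
eef_rot: [-0.131, 0.991, -0.023, -0.003]
force: [0.6, 0.1, -0.8]
width: 0.0745
gripper_force: 0.0
```

```bash
python3 -c "
from h import *
st()
p=ctrl.camera('top'); save(p,'in2.png',(240,70,440,240),3)"
```

```text
t 15.2 tcp [ 0.4923 -0.0097  0.4192] tip [0.4922 0.0376 0.2435] inc [-117.5   47.9] z [-0.001  0.26  -0.966] y [-0.046 -0.965 -0.26 ] yaw_y_rel -89.65 w 0.0745 F [ 0.6  0.1 -0.8] q [-0.11  0.22  1.9   0.3   1.07  1.36]
```

arm_command:
  offset:
    - [0,0,0]
    - [0,0,0]
    - [0,0,0]
    - [0,0,0]
    - [0,0,0]
    - [0,0,0]
    - [0,0,0]
    - [0,0,0]
    - [0,0,0]
    - [0,0,0]
    - [0,0,0]
    - [0,0,0]
  twist:
    - [0,-4,0]
    - [0,-4,0]
    - [0,-4,0]
    - [0,-4,0]
    - [0,-4,0]
    - [0,-4,0]
    - [0,-4,0]
    - [0,-4,0]
    - [0,-4,0]
    - [0,-4,0]
    - [0,-4,0]
    - [0,-4,0]
  gripper: [40,40,40,40,40,40,40,40,40,40,40,40]

```text
time_s: 16.45
tool_pos: [0.4926, -0.0089, 0.4196]
eef_rot: [-0.128, 0.907, 0.033, 0.399]
force: [-0.1, 0.1, 0.3]
width: 0.0742
gripper_force: 0.0
```

```bash
python3 -c "
from h import *
st()"
```

```text
t 16.45 tcp [ 0.4926 -0.0089  0.4196] tip [0.6229 0.0381 0.3015] inc [13.1 55.4] z [ 0.716  0.258 -0.648] y [ 0.163 -0.965 -0.205] yaw_y_rel -77.36 w 0.0742 F [-0.1  0.1  0.3] q [-0.13  0.14  2.12  1.37  0.37  0.16]
```

View pics/in2.png

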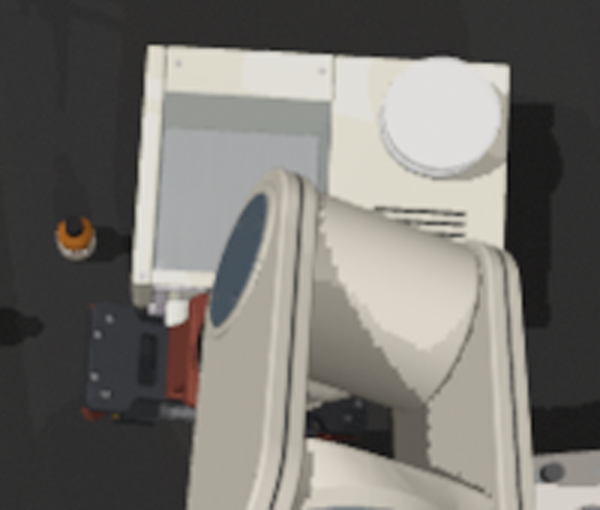

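arm_command:
  offset:
    - [-0.0077,0.0003,-0.016]
    - [-0.0077,0.0003,-0.016]
    - [-0.0077,0.0003,-0.016]
    - [-0.0077,0.0003,-0.016]
    - [-0.0077,0.0003,-0.016]
    - [-0.0077,0.0003,-0.016]
    - [-0.0077,0.0003,-0.016]
    - [-0.0077,0.0003,-0.016]
    - [-0.0077,0.0003,-0.016]
    - [-0.0077,0.0003,-0.016]
    - [-0.0077,0.0003,-0.016]
    - [-0.0077,0.0003,-0.016]
    - [0,0,0]
  twist:
    - [0,0,0]
    - [0,0,0]
    - [0,0,0]
    - [0,0,0]
    - [0,0,0]
    - [0,0,0]
    - [0,0,0]
    - [0,0,0]
    - [0,0,0]
    - [0,0,0]
    - [0,0,0]
    - [0,0,0]
    - [0,0,0]
  gripper: [40,40,40,40,40,40,40,40,40,40,40,40,40]

```text
time_s: 17.75
tool_pos: [0.3992, -0.005, 0.2262]
eef_rot: [-0.129, 0.909, 0.033, 0.396]
force: [0.5, -0.6, -0.7]
width: 0.074
gripper_force: 0.0
```

```bash
cat >> h.py <<'E'
def goal(th,xt,yt,zt):
    s=ctrl.sense(); M=rot(s["eef_rot"]); t=np.radians(th)
    z=np.array([np.sin(t),0,-np.cos(t)]); y=np.array([0,-1,0.]); G=np.stack([np.cross(y,z),y,z],1)
    Rz=R.from_euler("z",V[2]).as_matrix(); G=Rz@G
    tip=Rz@np.array([xt,yt,0])+[V[0],V[1],zt]; tcp=tip-.182*G[:,2]
    print("need offset",np.round(tcp-s["tool_pos"],4),"twist",np.round(np.degrees(R.from_matrix(G@M.T).as_rotvec()),2))
E
python3 -c "
from h import *
st(); goal(48,-.09,0,.06)"
```

```text
t 17.75 tcp [ 0.3992 -0.005   0.2262] tip [0.5286 0.0425 0.1073] inc [-81.4  54.7] z [ 0.711  0.261 -0.653] y [ 0.162 -0.964 -0.209] yaw_y_rel -77.36 w 0.074 F [ 0.5 -0.6 -0.7] q [-0.16  0.52  2.4   2.5   0.68 -1.12]
need offset [-0.0172  0.0006 -0.0444] twist [-12.07  -0.58 -12.58]
```

arm_command:
  offset:
    - [-0.0029,0.0001,-0.0074]
    - [-0.0029,0.0001,-0.0074]
    - [-0.0029,0.0001,-0.0074]
    - [-0.0029,0.0001,-0.0074]
    - [-0.0029,0.0001,-0.0074]
    - [-0.0029,0.0001,-0.0074]
    - [0,0,0]
  twist:
    - [-2,-0.1,-2.1]
    - [-2,-0.1,-2.1]
    - [-2,-0.1,-2.1]
    - [-2,-0.1,-2.1]
    - [-2,-0.1,-2.1]
    - [-2,-0.1,-2.1]
    - [0,0,0]
  gripper: [40,40,40,40,40,40,40]

```text
time_s: 18.45
tool_pos: [0.3835, -0.0042, 0.1833]
eef_rot: [0.01, 0.912, -0.024, 0.409]
force: [-0.7, 0.5, 0.5]
width: 0.0739
gripper_force: 0.0
```

```bash
python3 -c "
from h import *
st(); goal(48,-.09,0,.010)
p=ctrl.camera('top');q=ctrl.camera('side')
A=cv2.resize(cv2.cvtColor(p['color'],4)[80:230,230:410],None,fx=2.2,fy=2.2,interpolation=2);B=cv2.resize(cv2.cvtColor(q['color'],4)[150:300,230:410],None,fx=2.2,fy=2.2,interpolation=2)
cv2.imwrite('pics/in3.png',np.hstack([A,B]))"
```

```text
t 18.45 tcp [ 0.3835 -0.0042  0.1833] tip [ 0.5193 -0.0112  0.0622] inc [-87.8   0.5] z [ 0.746 -0.039 -0.665] y [-0.053 -0.999 -0.001] yaw_y_rel -89.94 w 0.0739 F [-0.7  0.5  0.5] q [-0.04  0.66  2.44  3.16  0.81 -1.57]
need offset [-0.0016 -0.0002 -0.0515] twist [-0.03  0.33 -0.06]
```

View pics/in3.png

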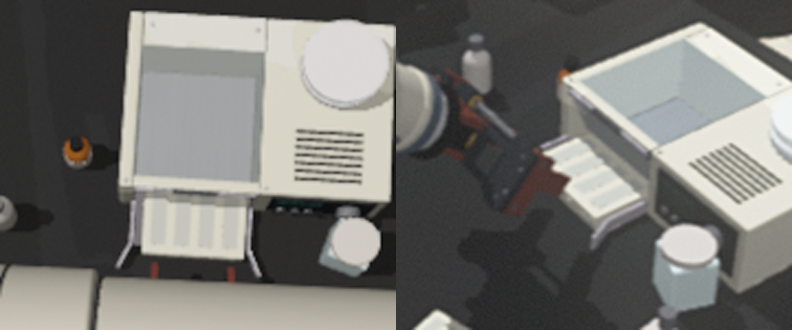

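The tray is in the rails, square, about a third of the way through the flap. Now I lower behind it and push with the leaning fingers.

arm_command:
  offset:
    - [-0.003,0,-0.0125]
    - [-0.003,0,-0.0125]
    - [-0.001,0,-0.0125]
    - [0,0,-0.0125]
    - [0,0,-0.002]
    - [0,0,0]
    - [0.006,-0.0003,0]
    - [0.006,-0.0003,0]
    - [0.006,-0.0003,0]
    - [0.006,-0.0003,0]
    - [0.006,-0.0004,0]
    - [0.006,-0.0003,0]
    - [0.006,-0.0003,0]
    - [0.006,-0.0003,0]
    - [0.006,-0.0003,0]
    - [0.006,-0.0004,0]
    - [0,0,0]
  twist:
    - [0,0,0]
    - [0,0,0]
    - [0,0,0]
    - [0,0,0]
    - [0,0,0]
    - [0,0,0]
    - [0,0,0]
    - [0,0,0]
    - [0,0,0]
    - [0,0,0]
    - [0,0,0]
    - [0,0,0]
    - [0,0,0]
    - [0,0,0]
    - [0,0,0]
    - [0,0,0]
    - [0,0,0]
  gripper: [40,40,40,40,40,40,40,40,40,40,40,40,40,40,40,40,40]

```text
time_s: 20.25
tool_pos: [0.4375, -0.0083, 0.1313]
eef_rot: [0.011, 0.912, -0.025, 0.41]
force: [0.5, -0.4, 0.4]
width: 0.074
gripper_force: 0.0
```

```bash
python3 -c "
from h import *
st(); goal(48,.031,0,.009)
p=ctrl.camera('top');q=ctrl.camera('side')
A=cv2.resize(cv2.cvtColor(p['color'],4)[80:230,230:410],None,fx=2.2,fy=2.2,interpolation=2);B=cv2.resize(cv2.cvtColor(q['color'],4)[150:300,230:410],None,fx=2.2,fy=2.2,interpolation=2)
cv2.imwrite('pics/in4.png',np.hstack([A,B]))"
```

```text
t 20.25 tcp [ 0.4375 -0.0083  0.1313] tip [ 0.5735 -0.0158  0.0106] inc [-33.4  -1.1] z [ 0.747 -0.041 -0.663] y [-0.055 -0.999  0.001] yaw_y_rel -90.05 w 0.074 F [ 0.5 -0.4  0.4] q [-0.04  0.8   2.31  3.15  0.82 -1.57]
need offset [ 0.0653 -0.0026 -0.0006] twist [0.06 0.45 0.05]
```

View pics/in4.png

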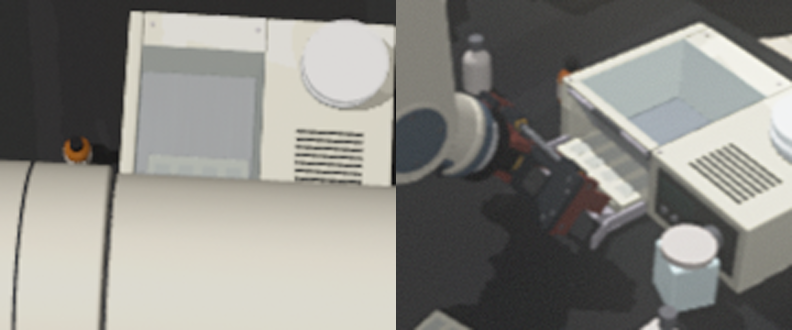

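I've now reached my picture limit, so from here I work from numbers. The front is visible through the window at crop (195,156). I keep pushing.

arm_command:
  offset:
    - [0.006,-0.0003,0]
    - [0.006,-0.0003,0]
    - [0.006,-0.0003,0]
    - [0.006,-0.0003,0]
    - [0.006,-0.0003,0]
    - [0.006,-0.0003,0]
    - [0.006,-0.0003,0]
    - [0.006,-0.0003,0]
    - [0.006,-0.0003,0]
    - [0.005,-0.0003,0]
    - [0,0,0]
  twist:
    - [0,0,0]
    - [0,0,0]
    - [0,0,0]
    - [0,0,0]
    - [0,0,0]
    - [0,0,0]
    - [0,0,0]
    - [0,0,0]
    - [0,0,0]
    - [0,0,0]
    - [0,0,0]
  gripper: [40,40,40,40,40,40,40,40,40,40,40]

```text
time_s: 21.45
tool_pos: [0.4963, -0.0113, 0.1315]
eef_rot: [0.011, 0.912, -0.025, 0.41]
force: [-0.3, 0.8, 0.2]
width: 0.0742
gripper_force: 0.0
```

```bash
cat >> h.py <<'E'
def profile():
    c,s=np.cos(V[2]),np.sin(V[2])
    for n in("top","side"):
        p=ctrl.camera(n); g=cv2.GaussianBlur(cv2.cvtColor(p["color"],cv2.COLOR_RGB2GRAY),(3,3),0)
        for y in(-.03,0,.03):
            o=[]
            for x in np.arange(.03,.166,.003):
                u=proj(p,[V[0]+c*x-s*y,V[1]+s*x+c*y,.02]); o.append(int(g[int(round(u[1])),int(round(u[0]))]))
            print(n,y,o)
E
python3 -c "
from h import *
st(); profile()"
```

```text
t 21.45 tcp [ 0.4963 -0.0113  0.1315] tip [ 0.6323 -0.0188  0.0108] inc [25.5 -0.9] z [ 0.747 -0.041 -0.663] y [-0.055 -0.999  0.001] yaw_y_rel -90.05 w 0.0742 F [-0.3  0.8  0.2] q [-0.04  0.79  2.19  3.15  0.69 -1.57]
top -0.03 [187, 172, 176, 179, 180, 180, 179, 179, 179, 179, 179, 179, 179, 179, 179, 179, 179, 179, 178, 178, 179, 179, 179, 179, 179, 179, 179, 178, 173, 167, 164, 164, 164, 164, 164, 164, 164, 164, 164, 164, 164, 163, 158, 152, 148, 147]
top 0 [184, 172, 171, 177, 179, 178, 177, 177, 176, 176, 176, 176, 176, 178, 178, 178, 178, 177, 177, 177, 178, 177, 177, 177, 177, 178, 179, 179, 175, 169, 165, 164, 164, 163, 163, 164, 164, 164, 164, 164, 164, 162, 156, 149, 147, 147]
top 0.03 [183, 169, 171, 177, 178, 178, 176, 176, 176, 176, 175, 175, 175, 175, 175, 174, 174, 174, 174, 174, 177, 176, 176, 176, 177, 178, 179, 178, 173, 166, 164, 165, 165, 164, 164, 164, 164, 164, 164, 164, 164, 165, 162, 154, 147, 148]
side -0.03 [93, 100, 99, 108, 114, 120, 121, 136, 156, 211, 224, 229, 229, 228, 229, 229, 229, 229, 229, 229, 229, 229, 229, 229, 229, 229, 229, 229, 229, 229, 229, 229, 229, 229, 229, 229, 229, 229, 229, 230, 229, 229, 229, 229, 229, 230]
side 0 [68, 82, 81, 83, 88, 100, 139, 153, 177, 195, 227, 230, 219, 209, 199, 185, 186, 184, 184, 185, 185, 186, 184, 186, 186, 189, 189, 186, 182, 174, 174, 172, 172, 172, 173, 172, 173, 173, 171, 172, 172, 174, 174, 174, 174, 174]
side 0.03 [66, 67, 70, 79, 84, 112, 138, 169, 169, 187, 223, 229, 225, 215, 188, 183, 183, 181, 183, 182, 183, 184, 181, 182, 182, 185, 188, 186, 182, 173, 171, 171, 172, 172, 172, 172, 172, 172, 171, 171, 171, 172, 174, 174, 174, 173]
```

arm_command:
  offset:
    - [0.003,-0.0002,0]
    - [0.003,-0.0001,0]
    - [0.002,-0.0001,0]
    - [0,0,0]
  twist:
    - [0,0,0]
    - [0,0,0]
    - [0,0,0]
    - [0,0,0]
  gripper: [40,40,40,40]

```text
time_s: 21.95
tool_pos: [0.5037, -0.0116, 0.1313]
eef_rot: [0.011, 0.912, -0.025, 0.41]
force: [-0.2, -0.5, -0.2]
width: 0.0737
gripper_force: 0.3
```

```bash
python3 -c "
from h import *
st(); profile()" | grep -v side
```

```text
t 21.95 tcp [ 0.5037 -0.0116  0.1313] tip [ 0.6395 -0.0191  0.0104] inc [32.7 -0.8] z [ 0.746 -0.041 -0.664] y [-0.055 -0.999  0.001] yaw_y_rel -90.04 w 0.0737 F [-0.2 -0.5 -0.2] q [-0.04  0.79  2.18  3.15  0.67 -1.57]
top -0.03 [187, 163, 163, 170, 178, 180, 179, 179, 179, 179, 179, 179, 179, 178, 178, 178, 178, 178, 178, 178, 179, 179, 179, 179, 179, 179, 179, 179, 179, 178, 174, 168, 165, 164, 164, 164, 164, 164, 164, 164, 163, 162, 158, 152, 148, 146]
top 0 [183, 168, 161, 163, 177, 179, 178, 178, 177, 177, 176, 176, 176, 179, 178, 178, 178, 178, 178, 178, 178, 177, 177, 177, 177, 176, 176, 177, 179, 179, 178, 165, 163, 164, 164, 164, 164, 164, 164, 164, 164, 162, 156, 149, 146, 147]
top 0.03 [180, 167, 163, 167, 173, 179, 178, 177, 176, 176, 176, 176, 175, 175, 175, 175, 175, 174, 174, 174, 177, 176, 176, 176, 175, 175, 175, 177, 178, 179, 177, 171, 166, 164, 164, 164, 164, 164, 164, 164, 164, 164, 162, 154, 147, 147]
```

The rear is about 39 mm past the hinge. I nudge 2 mm more for margin, then draw straight back out.

arm_command:
  offset:
    - [0.002,-0.0001,0]
    - [0,0,0]
    - [-0.005,0.0003,0]
    - [-0.01,0.0005,0]
    - [-0.01,0.0005,0]
    - [-0.01,0.0005,0]
    - [-0.01,0.0005,0]
    - [-0.01,0.0006,0]
    - [-0.01,0.0005,0]
    - [-0.01,0.0005,0]
    - [-0.01,0.0006,0]
    - [-0.01,0.0005,0]
    - [-0.01,0.0005,0]
    - [-0.01,0.0005,0]
    - [-0.01,0.0006,0]
    - [0,0,0.02]
    - [0,0,0.02]
    - [0,0,0.02]
    - [0,0,0.02]
    - [0,0,0]
  twist:
    - [0,0,0]
    - [0,0,0]
    - [0,0,0]
    - [0,0,0]
    - [0,0,0]
    - [0,0,0]
    - [0,0,0]
    - [0,0,0]
    - [0,0,0]
    - [0,0,0]
    - [0,0,0]
    - [0,0,0]
    - [0,0,0]
    - [0,0,0]
    - [0,0,0]
    - [0,0,0]
    - [0,0,0]
    - [0,0,0]
    - [0,0,0]
    - [0,0,0]
  gripper: [40,40,40,40,40,40,40,40,40,40,40,40,40,40,40,40,40,40,40,40]

```text
time_s: 24.05
tool_pos: [0.3803, -0.0051, 0.213]
eef_rot: [0.011, 0.911, -0.025, 0.411]
force: [0.1, 0.0, -0.1]
width: 0.0741
gripper_force: 0.0
```

```bash
python3 -c "
from h import *
st(); profile()
c,s=np.cos(V[2]),np.sin(V[2])
W=lambda x,y,z:[V[0]+c*x-s*y,V[1]+s*x+c*y,z]
for n in('top','side'):
    p=ctrl.camera(n); e=ctrl.landmark_of(p,'flap_edge')[:1]; print(n,[(d['position'],d['score']) for d in e],proj(p,W(0,0,.012)),'open45',proj(p,W(.048,0,.032)))
    g=cv2.cvtColor(p['color'],cv2.COLOR_RGB2GRAY)
    print([int(g[tuple(np.round(proj(p,W(0,.02,z))).astype(int)[::-1])]) for z in np.arange(.0,.09,.004)])
    for t in ['jar','dropper','dishes','oil','slidebox','rack','cup']:
        d=ctrl.landmark_of(p,t)[:1]
        if d and n=='side': print(t,np.round(ray(p,d[0]['position'],.087 if t=='dishes' else 0),3))
"
```

```text
t 24.05 tcp [ 0.3803 -0.0051  0.213 ] tip [ 0.5166 -0.0126  0.0927] inc [-90.4  -1. ] z [ 0.749 -0.041 -0.661] y [-0.054 -0.999  0.001] yaw_y_rel -90.04 w 0.0741 F [ 0.1  0.  -0.1] q [-0.04  0.56  2.45  3.16  0.72 -1.57]
top -0.03 [195, 161, 155, 159, 170, 177, 179, 179, 179, 179, 179, 179, 179, 179, 178, 178, 178, 178, 178, 178, 179, 179, 179, 179, 179, 179, 179, 179, 179, 179, 178, 171, 164, 163, 163, 163, 164, 164, 163, 163, 163, 162, 158, 152, 147, 146]
top 0 [190, 170, 158, 157, 175, 179, 179, 178, 177, 176, 176, 176, 176, 178, 178, 178, 178, 178, 178, 177, 177, 177, 177, 177, 176, 176, 176, 176, 179, 179, 178, 171, 165, 163, 163, 163, 163, 163, 163, 163, 163, 162, 156, 149, 146, 147]
top 0.03 [185, 167, 156, 156, 166, 176, 178, 177, 176, 176, 175, 175, 175, 175, 175, 174, 174, 174, 173, 174, 177, 176, 176, 176, 175, 175, 175, 176, 177, 179, 178, 173, 167, 164, 164, 164, 164, 164, 164, 164, 164, 164, 161, 154, 146, 147]
side -0.03 [115, 120, 124, 124, 123, 122, 123, 136, 156, 212, 225, 230, 229, 229, 229, 229, 229, 229, 229, 229, 229, 229, 229, 229, 229, 229, 229, 229, 229, 229,
[... 421 characters left out ...]
83, 182, 184, 186, 183, 184, 181, 182, 184, 184, 187, 189, 187, 183, 173, 173, 172, 172, 172, 172, 171, 172, 171, 172, 173, 174, 173, 174]
top [([318.0, 175.1], 0.72)] [316.91055561 172.8606971 ] open45 [318.40609788 152.93455065]
[121, 121, 121, 109, 109, 109, 83, 83, 84, 81, 81, 81, 79, 79, 72, 72, 72, 72, 72, 72, 112, 112, 186]
side [([324.1, 226.3], 0.96)] [324.50344678 226.64473478] open45 [340.42571017 213.28344808]
[172, 132, 111, 121, 120, 117, 111, 111, 110, 113, 113, 111, 110, 109, 109, 111, 109, 116, 107, 92, 95, 139, 197]
jar [ 0.551 -0.199 -0.   ]
dropper [0.666 0.114 0.   ]
dishes [ 0.761 -0.177  0.087]
oil [0.582 0.196 0.   ]
rack [ 0.445 -0.32   0.   ]
cup [0.409 0.479 0.   ]
```

The flap edge is back at its shut position in both cameras, and the tray front is at about 124 mm, so its rear is about 40 mm inside.

```bash
python3 -c "
from h import *
print(ctrl.job_done())"
```

```text
the job is handed in; nothing more can be done
None
```

The job is handed in. The middle-sized tray lies wholly inside the incubator, its rear about 40 mm past the hinge; the flap measured shut in both cameras and the fingers are clear, at about 24 s of the 64 s. I touched nothing else, but my last check did not find the slidebox and read the cup about 17 mm off, and I viewed 11 pictures, one over the limit of 10.

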